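# Hang the dried magnifier on its stand

## Robot

A 6-joint arm with a two-finger parallel gripper is mounted at the origin on the work surface. World frame = base frame: x ahead of the robot, y to its left, z up, the work surface at z = 0. Lengths are in m, angles in rad, forces in N, time in s.
With the tool pointing down it reaches from about 0.25 to 0.8 m from the base axis. Payload 8.5 kg.
Tool frame: the origin (TCP) lies at the very end of the fingers, on their centre line; the grasp point (between the pads) lies 19 mm behind it (tcp_to_grasp is the distance from the TCP to the grasp point, in m); z points along the fingers, y is the line along which they close (so a half turn about z gives the same grasp; the last joint's range is limited). The gripper opens to 85 mm and grips with 20 to 120 N. Pads are 22 mm wide; open, the fingers measure 114 mm over their backs; the gripper's body (76 mm by 85 mm) begins 54 mm behind the grasp point. The pads swing forward as they close: fully open they stand 13 mm farther back than shut.
Start: joints at [1.343, 0.238, -0.013, 1.319, 0, 1.571], TCP at [0.119, 0.511, 0.231] pointing down, gripper open.
Joint ranges: [-2.66, 2.66], [-1.03, 1.9], [-1.14, 1.46], [-1.82, 2.27], [-1.45, 1.34], [-3.14, 3.14]. Speed limits (rad/s): [2.22, 2.22, 2.79, 3.14, 3.14, 3.14].

## Interface

Orientations are given as a unit quaternion [x, y, z, w].
In Python, from bench import state, snapshot, job_done, tcp_to_grasp gives the robot as it stands.
- The arm moves only by the tool step_arm, never from a script. Its argument "moves" is a list of rows, each a list of 3 entries, a list of its own where there are three numbers: the shift along the tool's x, y, z in cm, then the turn, a rotation vector about the tool's x, y, z in rad, then the opening, from 0 (shut) to 1 (fully open). A call has 1 to 5 rows; each row is the pose to reach, as a shift and turn from the pose commanded when the call began, along the tool's axes at that moment; what a row does not reach only later rows make up. A row lasts 1/10 s, in which the tool goes at most 50 mm and 8.59 degrees, less where a joint would pass 70% of its speed; a pose out of reach is approached as far as the arm can. A call with a gripper value outside its range is refused whole. The fingers move at their own pace and stop on an object; "newtons" is the grip in N (left out, the last holds). Time passes only in rows, so rows that repeat a pose let the fingers close. It gives the time, the measured TCP pose, the force, the opening and the grip force at its end, in the units of the state.
- state(): the state, without advancing time (a new reading comes with each control period).
- snapshot(name): name is "side" or "top" or "wrist"; returns a dict with "color" (420x560x3 uint8, blue, green, red), "range_z" (420x560 float32, m along the optical axis (not along the pixel's ray), 0 where there is no reading), "fovy" (degrees; the focal length in pixels is half the picture's height over the tangent of half this angle, whatever the lens; pixels are square), "cx", "cy" (the principal point, pixels), "R" (3x3) and "t" (3): a world point X has camera coordinates R X + t; the wrist camera has in their place "tool_from_camera" (4x4, takes a point from camera to tool coordinates, whose origin is the TCP and whose axes are the flange's). Camera axes: x right, y down, z forward; pixel columns grow to the right and rows downward; lengths in m; the calibration is good to about 2 mm. A picture is of the moment at which its call begins: read the wrist's pose just before it.
- job_done(): hands the job in; it is judged then, once.
The state is a dict: "clock": time; "joints": joint angles; "joint_velocities": joint speeds; "tau": joint torques, N m; "eef_pos": TCP position; "eef_rot": TCP orientation; "force": force on the tool from outside, world axes, zero at the start; "moment": the same for the moment, N m; "finger_gap": finger opening in m; "finger_force": force on a finger pad.
Only numpy, scipy, OpenCV 4.12 (cv2) and the standard library are available. Lean on these libraries where they do the work, as an engineer would, in place of code of your own. Each camera call takes 0.05 s, during which the arm holds its last target. There are 200 camera calls.

## Task

The rectangular magnifier has been cleaned and stands drying in the slotted wooden block. Draw it up out of the slot and hang it by the eye in its handle on the brass peg of the empty stand, past the upturned tip, so that it hangs freely and still when you let go. Never drop it or lay it down on the desk, and leave the letter opener on the other stand, the ink jar, the seal stamp and the notebook where they are.

Things in the scene. Friction and masses are not known exactly. Their poses are not given: they have to be found in the camera images.
- magnifier: Loose flat magnifier, 0.16 kg, standing 160 mm tall, handle up. Brass-framed glass at the bottom 80 (own y) x 60 (z) x 10 mm (x); ferrule at 60-68 mm; flat pale wooden handle 34 mm wide (y), 10 thick (x), 68-160 mm up, a 22 mm eye through it along x. Origin: middle of the bottom edge; z up the handle. Both faces alike. Gripped across the 34 mm width, the peg can pass between the fingers.
- eye (a point): Centre of the magnifier's 22 mm round eye, 142 mm above its bottom edge (18 mm below the handle's top). Axes as the magnifier's: x is the eye's axis.
- block: Fixed mid-brown drying block, 60 mm (x) x 116 mm (y) x 42 mm high, with a slot 14 mm (x) x 86 mm (y) open to the top, its floor 12 mm above the desk. The magnifier's frame stands 30 mm deep in the slot, its axes parallel to the block's. Origin: centre of the underside.
- free_stand: Fixed stand with nothing on it: pale wooden foot 130 x 100 x 14 mm (95 mm in front of the post to 35 behind), brass post 12 mm thick, ball on top (210 mm high), and a level brass peg 8 mm thick, axis 190 mm up, running along own -x (roughly to the robot). From 70 mm out it turns up: tip 81 mm from the post axis, 9 mm above the peg's axis at most. Origin: foot of the post, desk height.
- free_stand_peg (a point): Point on the axis of the free stand's peg, halfway along, 35 mm in front of the post axis and 190 mm above the desk; axes as the stand's (the peg points along -x). When the magnifier hangs, its eye's centre is 7 mm below the peg's axis.
- used_stand: The same kind of stand, fixed, with the letter opener hanging on it: not to be used. Origin and axes as for the free stand.
- opener: Letter opener hanging on the used stand, loose, 155 mm long: red flat handle 32 mm wide, 70 mm long, with a 20 mm eye, steel blade below. Origin: tip of the blade (the bottom); z up, x along the peg. Leave it hanging.
- ink_jar: Green glass ink jar with black cap, 52 mm across, 65 mm high, loose bystander. Origin: centre of its underside.
- stamp: Wax seal stamp standing upright, brass foot 30 mm across, wooden handle, 95 mm high, loose bystander. Origin: centre of its underside.
- notebook: Blue notebook 100 x 140 x 18 mm lying flat, loose bystander. Origin: centre of its underside.
There are look-alikes about, which are no part of the job. What is shaped like the block but turquoise is not meant. What is shaped like the magnifier but blue is not meant.

How it is judged:
By the outcome, as a careful person would: the job done as asked, in the order asked, and still so for the second after the job is handed in, with the robot touching nothing.
It also fails if it takes over 48 s, if anything falls off the work surface, if the arm or the gripper's body presses on something with over 40 N, if the wrist force passes 120 N, or if a joint passes its speed limit or range.

## Working session

There is one attempt and no reset: what is moved stays moved. The work goes in short steps, Python scripts to look and compute and a tool call to move; the robot and the scene stay as the last step left them, time stands still between calls to the robot, and variables do not carry over. Pictures are saved under pics/ and viewed, at most 10 in all, crops included, and the job is handed in when it is done.

Besides the shell and the picture viewer there is one more tool, called by a JSON object that holds its "name" and its "arguments", one argument or row to a line. step_arm: Moves the arm, as the interface text tells. Its arguments: {"type":"object","properties":{"moves":{"type":"array","items":{"type":"array"}},"newtons":{"type":"number"}},"required":["moves"]}

```bash
mkdir -p pics; ls
python3 - <<'E'
from bench import state, snapshot, tcp_to_grasp
import cv2, numpy as np, pickle
s=state(); print(s['clock'],s['eef_pos'],s['eef_rot'],s['finger_gap'],tcp_to_grasp)
d={n:snapshot(n) for n in('side','top')}
pickle.dump(d,open('d0.pkl','wb'))
for n in d:
    cv2.imwrite(f'pics/{n}0.png',d[n]['color']); print(n,d[n]['R'],d[n]['t'],d[n]['fovy'],d[n]['cx'],d[n]['cy'])
E
```

```text
pics
0.0 [0.11848625 0.51106237 0.23067029] [ 1.13659937e-01  9.93519473e-01 -6.85620150e-04 -7.14331947e-05] 0.08513518985600149 0.0187
side [[-0.87380324 -0.48575289  0.02262803]
 [-0.25346744  0.41525434 -0.87368077]
 [ 0.41499657 -0.76916056 -0.48597313]] [0.50346559 0.28527769 0.7750137 ] 51.64406260549495 285.5884311779668 207.70382040855196
top [[ 0.00976532 -0.99992573  0.00729205]
 [-0.99346619 -0.01053096 -0.1136399 ]
 [ 0.11370825 -0.00613467 -0.99349524]] [-0.0083912   0.60669038  1.32083647] 43.01663762218162 286.2412700133933 209.22923296100902
```

View pics/side0.png

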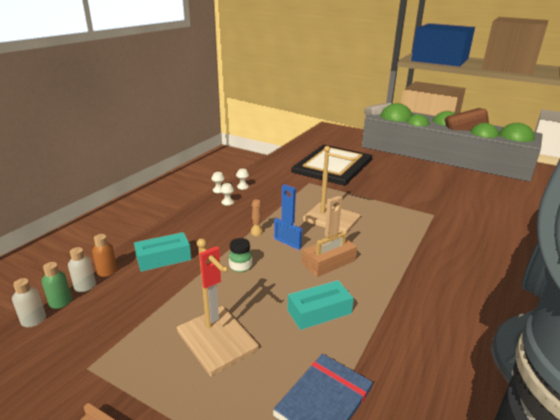

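View pics/top0.png

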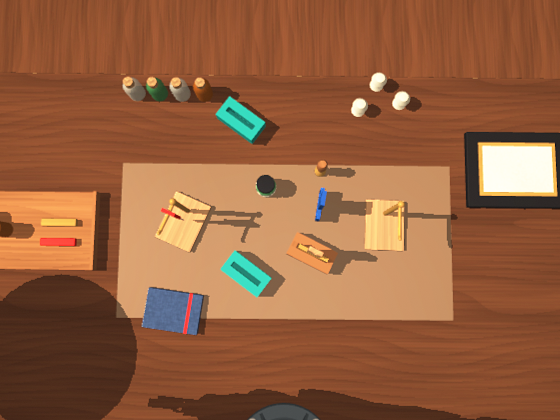

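Candidates for the magnifier are the pale-handled one in the brown block (side 333,225; top 315,252) and the blue look-alike (side 288,215; top 320,205), which is rejected. Blocks: brown (side 330,257), and two turquoise ones, which are rejected. Stands: the empty one (side 325,185; top 388,220), and the used one with the red opener (side 210,290; top 185,220). I choose the pale magnifier, the brown block and the empty stand, and check them in a close crop.

Run:
```python
import pickle,cv2,numpy as np
d=pickle.load(open('d0.pkl','rb'))
a=d['side']['color'][140:280,265:375]; b=d['top']['color'][185:275,280:420]
A=cv2.resize(a,None,fx=4,fy=4,interpolation=cv2.INTER_CUBIC)
B=cv2.resize(b,None,fx=2.5,fy=2.5,interpolation=cv2.INTER_CUBIC)
o=np.zeros((560,800,3),np.uint8);o[:560,:440]=A;o[:B.shape[0],445:445+B.shape[1]]=B
cv2.imwrite('pics/crop1.png',o)
```

```text
(no output)
```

View pics/crop1.png

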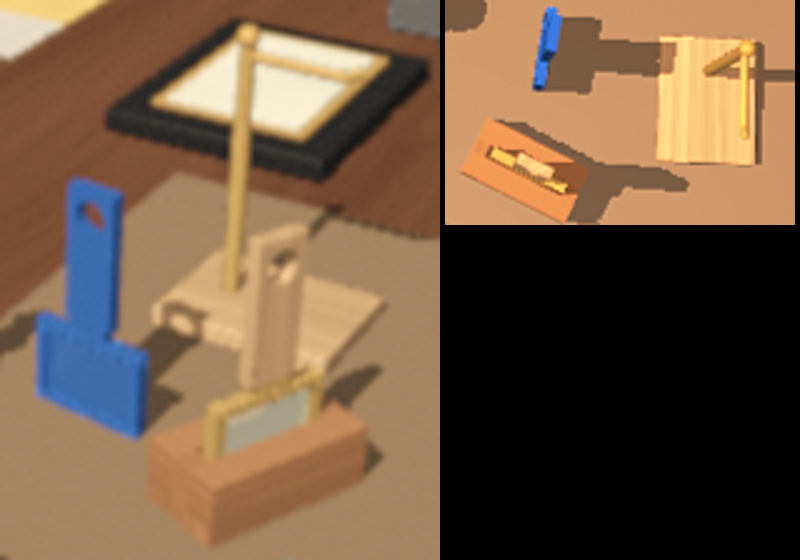

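The crop confirms it: the pale magnifier's eye is at side (336,206). The peg runs from the ball at top (401,204) to the tip at about (400,238), toward the robot.

```bash
cat > h.py <<'E'
import numpy as np
def cloud(d):
    f=d['color'].shape[0]/2/np.tan(np.radians(d['fovy'])/2)
    v,u=np.mgrid[:420,:560]; z=d['range_z']
    c=np.stack([(u-d['cx'])*z/f,(v-d['cy'])*z/f,z],-1)
    return (c-d['t'])@d['R'] , z>0     # R^T(c-t)
def ray(d,u,v):
    f=210/np.tan(np.radians(d['fovy'])/2)
    r=d['R'].T@np.array([(u-d['cx'])/f,(v-d['cy'])/f,1]); return -d['R'].T@d['t'], r/np.linalg.norm(r)
def tri(d1,p1,d2,p2):
    a,r=ray(d1,*p1); b,s=ray(d2,*p2)
    k=np.linalg.lstsq(np.stack([r,-s],1),b-a,rcond=None)[0]
    p,q=a+k[0]*r,b+k[1]*s
    return (p+q)/2,np.linalg.norm(p-q)
def plane(d,p,z):
    a,r=ray(d,*p); return a+r*(z-a[2])/r[2]
E
python3 - <<'E'
import pickle,cv2,numpy as np
from h import *
np.set_printoptions(precision=4,suppress=True)
d=pickle.load(open('d0.pkl','rb'));S,T=d['side'],d['top']
print('ball',tri(S,(326.8,149),T,(401.2,203.8)),'tip',tri(S,(359.5,159),T,(399.6,238.2)))
print('foot desk z', cloud(T)[0][300,400])
for n,box in(('top',(225,280,280,345)),('side',(185,275,300,360))):
    P,ok=cloud(d[n]); r=P[box[0]:box[1],box[2]:box[3]]; c=d[n]['color'][box[0]:box[1],box[2]:box[3]].astype(int)
    z=r[...,2]; xy=r[...,:2]
    print(n,'zmax',z.max())
    for nm,m in(('blocktop',(z>.036)&(z<.048)),('handle',(z>.09)&(z<.18)),('frame',(z>.055)&(z<.08))):
        near=np.hypot(r[...,0]-.44,r[...,1]+.06)<.12
        m=m&near; q=r[m]
        if len(q)>10:
            rc=cv2.minAreaRect(q[:,:2].astype(np.float32)); ev=np.linalg.eigh(np.cov(q[:,:2].T))[1][:,1]
            print(nm,len(q),q.mean(0),'rect',rc,'dir',np.degrees(np.arctan2(ev[1],ev[0])),'z',np.percentile(z[m],[2,50,98]))
P,ok=cloud(T); r=P[190:260,355:420].reshape(-1,3)
for lo,hi in((.009,.02),(.17,.215),(.198,.215)):
    q=r[(r[:,2]>lo)&(r[:,2]<hi)]
    if len(q)>5: print(lo,len(q),q.mean(0),cv2.minAreaRect(q[:,:2].astype(np.float32)),q.min(0),q.max(0))
E
```

```text
ball (array([ 0.6024, -0.2575,  0.2034]), np.float64(7.783752776150974e-05)) tip (array([ 0.5192, -0.257 ,  0.1949]), np.float64(0.014346745862062974))
foot desk z [ 0.3794 -0.2972 -0.0044]
top zmax 1.3812501749723958
blocktop 833 [ 0.4965 -0.0671  0.041 ] rect ((0.4967086911201477, -0.06817837804555893), (0.11449303478002548, 0.05995000898838043), 63.93818283081055) dir 62.814976968513626 z [0.0366 0.0409 0.0458]
handle 96 [ 0.4953 -0.0681  0.1597] rect ((0.4959067702293396, -0.06906426697969437), (0.033596597611904144, 0.01044633612036705), 64.51364135742188) dir 63.06463169795905 z [0.1064 0.1692 0.1754]
frame 78 [ 0.496  -0.0683  0.0703] rect ((0.4959140121936798, -0.0690816342830658), (0.07898140698671341, 0.009959833696484566), 63.582759857177734) dir 63.41783464715284 z [0.0645 0.0699 0.0765]
side zmax 0.6144850330251477
blocktop 646 [ 0.4925 -0.0528  0.043 ] rect ((0.497972697019577, -0.06649522483348846), (0.11942695826292038, 0.06458742916584015), 64.56110382080078) dir 53.095703235322915 z [0.0366 0.0436 0.0469]
handle 478 [ 0.4955 -0.0648  0.1349] rect ((0.496558457612991
[... 221 characters left out ...]
7), (0.0839327722787857, 0.014329158701002598), 63.33876037597656) dir 62.97082455963786 z [0.0555 0.0687 0.0787]
0.009 1530 [ 0.5682 -0.2516  0.0132] ((0.5672261118888855, -0.2598586976528168), (0.14215576648712158, 0.11520857363939285), 3.4144725799560547) [ 0.4997 -0.3216  0.009 ] [ 0.6366 -0.2013  0.0199]
0.17 181 [ 0.5701 -0.2556  0.195 ] ((0.5653539299964905, -0.2572703957557678), (0.08679750561714172, 0.01368359662592411), 0.5298441648483276) [ 0.5219 -0.2638  0.1718] [ 0.6088 -0.2501  0.2124]
0.198 44 [ 0.5926 -0.2563  0.2059] ((0.5664054751396179, -0.2577414810657501), (0.08469443768262863, 0.013591483235359192), 1.332977294921875) [ 0.524  -0.2638  0.1992] [ 0.6088 -0.2501  0.2124]
```

{"name": "step_arm", "arguments": {
  "moves": [
    [[-2.5,-2.4,0],[0,0,0],1],
    [[-5,-4.8,0],[0,0,0],1],
    [[-7.5,-7.2,0],[0,0,0],1],
    [[-10,-9.6,0],[0,0,0],1],
    [[-12.5,-12,0],[0,0,0],1]
  ],
  "newtons": 40
}}

```text
clock: 0.6
eef_pos: [0.2136, 0.3649, 0.231]
eef_rot: [0.113, 0.994, -0.0, -0.0]
force: [0.7, -0.1, 0.1]
finger_gap: 0.0853
finger_force: 0.0
```

{"name": "step_arm", "arguments": {
  "moves": [
    [[-2.5,-2.4,0],[0,0,0],1],
    [[-5,-4.8,0],[0,0,0],1],
    [[-7.5,-7.2,0],[0,0,0],1],
    [[-10,-9.6,0],[0,0,0],1],
    [[-12.5,-12,0],[0,0,0],1]
  ]
}}

```text
clock: 1.1
eef_pos: [0.3083, 0.2198, 0.2312]
eef_rot: [0.114, 0.994, -0.0, -0.0]
force: [0.3, 0.7, 0.5]
finger_gap: 0.0854
finger_force: 0.0
```

{"name": "step_arm", "arguments": {
  "moves": [
    [[-2.5,-2.4,0],[0,0,0],1],
    [[-5,-4.8,0],[0,0,0],1],
    [[-7.5,-7.2,0],[0,0,0],1],
    [[-10,-9.6,0],[0,0,0],1],
    [[-10,-9.6,0],[0,0,0],1]
  ]
}}

```text
clock: 1.6
eef_pos: [0.3852, 0.1024, 0.2311]
eef_rot: [0.116, 0.993, -0.0, 0.0]
force: [-0.4, 0.2, 0.1]
finger_gap: 0.085
finger_force: 0.0
```

{"name": "step_arm", "arguments": {
  "moves": [
    [[-3,-2.9,0],[0,0,0.05],1],
    [[-6,-5.8,0],[0,0,0.1],1],
    [[-9,-8.7,0],[0,0,0.15],1],
    [[-12,-11.6,0],[0,0,0.2],1],
    [[-14.7,-14.2,0],[0,0,0.232],1]
  ]
}}

```text
clock: 2.1
eef_pos: [0.4953, -0.0677, 0.2311]
eef_rot: [0.229, 0.973, -0.0, -0.0]
force: [0.8, 0.9, -0.2]
finger_gap: 0.0853
finger_force: 0.0
```

{"name": "step_arm", "arguments": {
  "moves": [
    [[0,0,0],[0,0,0],1],
    [[0,0,0],[0,0,0],1],
    [[0,0,0],[0,0,0],1]
  ]
}}

```text
clock: 2.4
eef_pos: [0.4941, -0.0656, 0.2311]
eef_rot: [0.227, 0.974, 0.0, -0.0]
force: [0.7, 0.1, -0.1]
finger_gap: 0.0852
finger_force: 0.0
```

Run:
```python
from bench import state, snapshot
import cv2,pickle,numpy as np
s=state(); w=snapshot('wrist'); pickle.dump((s,w),open('w1.pkl','wb'))
cv2.imwrite('pics/w1.png',w['color']); np.set_printoptions(precision=4,suppress=True)
print(s['joints'],s['eef_pos'],s['eef_rot']); print(w['tool_from_camera'],w['fovy'])
```

```text
[-0.1322  0.1935 -0.0727  1.3056  0.0002  0.3268] [ 0.4941 -0.0656  0.2311] [ 0.2275  0.9738  0.     -0.0005]
[[-0.0006 -0.946  -0.324   0.0847]
 [ 1.     -0.0007  0.0001 -0.0007]
 [-0.0004 -0.324   0.946  -0.1444]
 [ 0.      0.      0.      1.    ]] 60.96244490343928
```

View pics/w1.png

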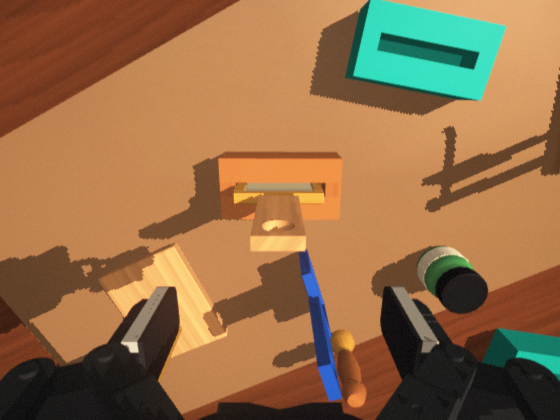

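The wrist view shows the pale handle's top face at about (278,240), the brown block square to the image at (280,185), and the blue magnifier close beside it at (320,320). Next I locate the handle precisely in the tool frame.

```bash
cat >> h.py <<'E'
from scipy.spatial.transform import Rotation as Rn
def wcloud(s,w):
    f=210/np.tan(np.radians(w['fovy'])/2); v,u=np.mgrid[:420,:560]; z=w['range_z']
    c=np.stack([(u-w['cx'])*z/f,(v-w['cy'])*z/f,z],-1); M=w['tool_from_camera']
    t=c@M[:3,:3].T+M[:3,3]
    return t, Rn.from_quat(s['eef_rot']).apply(t.reshape(-1,3)).reshape(t.shape)+s['eef_pos']
E
python3 - <<'E'
import pickle,cv2,numpy as np
from h import *
np.set_printoptions(precision=4,suppress=True)
s,w=pickle.load(open('w1.pkl','rb')); t,P=wcloud(s,w)
b=(slice(140,260),slice(205,350)); t=t[b].reshape(-1,3);P=P[b].reshape(-1,3)
for nm,lo,hi in(('handletop',.160,.185),('blocktop',.036,.048),('frame',.06,.08)):
    m=(P[:,2]>lo)&(P[:,2]<hi)
    print(nm,m.sum(),P[m].mean(0),np.median(P[m,2]),'tool rect',cv2.minAreaRect(t[m][:,:2].astype(np.float32)),'world rect',cv2.minAreaRect(P[m][:,:2].astype(np.float32)))
# peg yaw from top depth
d=pickle.load(open('d0.pkl','rb'));T=d['top'];Q,_=cloud(T);r=Q[190:260,355:420].reshape(-1,3)
q=r[(r[:,2]>.165)&(r[:,2]<.215)];print('peg fit',np.polyfit(q[:,0],q[:,1],1)); 
for a in np.arange(.51,.62,.01):
    k=q[(q[:,0]>=a)&(q[:,0]<a+.01)]; print(round(a,2),len(k),k.mean(0) if len(k) else '',k[:,2].max() if len(k) else '')
E
```

```text
handletop 1190 [ 0.4938 -0.0675  0.1721] 0.1734005972563872 tool rect ((-0.00188487209379673, -0.001850619912147522), (0.03409504145383835, 0.010967629961669445), 89.74723052978516) world rect ((0.494917631149292, -0.06811268627643585), (0.03409432992339134, 0.010971929877996445), 63.953433990478516)
blocktop 5178 [ 0.49   -0.063   0.0435] 0.04363362134078941 tool rect ((-0.00167049840092659, -0.0001817941665649414), (0.11635103821754456, 0.0602848082780838), 89.88484191894531) world rect ((0.4953432083129883, -0.06648272275924683), (0.11635079234838486, 0.06028582155704498), 63.815975189208984)
frame 786 [ 0.493  -0.0674  0.0728] 0.07343744451262144 tool rect ((-0.0014021960087120533, -0.001960594207048416), (0.00984520185738802, 0.07989662885665894), 0.23095954954624176) world rect ((0.4943450391292572, -0.06797061860561371), (0.07989650964736938, 0.009839512407779694), 63.470924377441406)
peg fit [-0.0119 -0.2488]
0.51 0  
0.52 15 [ 0.5255 -0.2542  0.197 ] 0.20165575106758918
0.53 16 [ 0.5345 -0.2551  0.1924] 0.19548859040157932
0.54 20 [ 0.5446 -0.2553  0.1921] 0.1968991755984733
0.55 16 [ 0.5547 -0.2556  0.1916] 0.1947738959040828
0.56 20 [ 0.5649 -0.2559  0.1909] 0.1967730347077875
0.57 16 [ 0.575  -0.2559  0.1916] 0.19550748823834768
0.58 19 [ 0.5848 -0.256   0.1927] 0.19587170109240154
0.59 34 [ 0.5963 -0.2559  0.1964] 0.21240217557049657
0.6 27 [ 0.6038 -0.2554  0.2021] 0.21189749268680086
0.61 0
```

{"name": "step_arm", "arguments": {
  "moves": [
    [[-0.2,-0.2,2],[0,0,0],1],
    [[-0.2,-0.2,4],[0,0,0],1],
    [[-0.2,-0.2,6],[0,0,0],1],
    [[-0.2,-0.2,8],[0,0,0],1],
    [[-0.2,-0.2,10.2],[0,0,0],1]
  ]
}}

```text
clock: 2.95
eef_pos: [0.4954, -0.068, 0.1291]
eef_rot: [0.227, 0.974, 0.0, 0.0]
force: [0.7, -0.2, -0.4]
finger_gap: 0.0854
finger_force: 0.0
```

{"name": "step_arm", "arguments": {
  "moves": [
    [[0,0,0],[0,0,0],1],
    [[0,0,0],[0,0,0],1],
    [[0,0,0],[0,0,0],0.6],
    [[0,0,0],[0,0,0],0.4],
    [[0,0,0],[0,0,0],0.2]
  ],
  "newtons": 40
}}

```text
clock: 3.45
eef_pos: [0.4961, -0.0692, 0.1302]
eef_rot: [0.228, 0.974, 0.0, 0.001]
force: [-0.1, 0.5, 0.7]
finger_gap: 0.0437
finger_force: 0.0
```

{"name": "step_arm", "arguments": {
  "moves": [
    [[0,0,0],[0,0,0],0.2],
    [[0,0,0],[0,0,0],0.2],
    [[0,0,0],[0,0,0],0.2],
    [[0,0,0],[0,0,0],0.2],
    [[0,0,0],[0,0,0],0.2]
  ]
}}

```text
clock: 3.95
eef_pos: [0.4961, -0.0692, 0.1299]
eef_rot: [0.228, 0.974, 0.0, 0.001]
force: [-0.3, 0.8, 5.4]
finger_gap: 0.034
finger_force: 41.1
```

{"name": "step_arm", "arguments": {
  "moves": [
    [[0,0,-1],[0,0,0],0.2],
    [[0,0,-2],[0,0,0],0.2],
    [[0,0,-3],[0,0,0],0.2],
    [[0,0,-4],[0,0,0],0.2],
    [[0,0,-5],[0,0,0],0.2]
  ]
}}

```text
clock: 4.45
eef_pos: [0.4957, -0.0692, 0.1804]
eef_rot: [0.228, 0.974, -0.0, 0.0]
force: [-0.0, 0.5, -1.4]
finger_gap: 0.0331
finger_force: 40.3
```

{"name": "step_arm", "arguments": {
  "moves": [
    [[0,0,-1],[0,0,0],0.2],
    [[0,0,-2],[0,0,0],0.2],
    [[0,0,-3],[0,0,0],0.2],
    [[0,0,-4],[0,0,0],0.2],
    [[0,0,-4],[0,0,0],0.2]
  ]
}}

```text
clock: 4.95
eef_pos: [0.4964, -0.0693, 0.2208]
eef_rot: [0.228, 0.974, 0.0, 0.001]
force: [0.6, 0.0, -1.4]
finger_gap: 0.0334
finger_force: 40.5
```

Run:
```python
from bench import state, snapshot
import cv2,pickle,numpy as np
from h import *
s=state(); w=snapshot('wrist'); S=snapshot('side');T=snapshot('top'); pickle.dump((s,w,S,T),open('w2.pkl','wb'))
np.set_printoptions(precision=4,suppress=True)
print(s['joints'],s['eef_pos'],s['force'],s['finger_gap'])
a=cv2.resize(S['color'][100:290,250:400],None,fx=2.6,fy=2.6)
o=np.zeros((500,800,3),np.uint8);o[:a.shape[0],:a.shape[1]]=a; b=cv2.resize(w['color'],(400,300));o[:300,400:]=b
cv2.imwrite('pics/w2.png',o)
for nm,(Q) in (('side',cloud(S)[0]),('top',cloud(T)[0]),('wrist',wcloud(s,w)[1])):
    p=Q.reshape(-1,3);t=Rn.from_quat(s['eef_rot']).inv().apply(p-s['eef_pos'])
    for lab,lo,hi in (('frame',.06,.11),('handletop',-.06,-.03)):
        m=(abs(t[:,0])<.012)&(abs(t[:,1])<.05)&(t[:,2]>lo)&(t[:,2]<hi)
        if m.sum()>8: print(nm,lab,m.sum(),'tool mean',t[m].mean(0),'min',t[m].min(0),'max',t[m].max(0))
```

```text
[-0.1386  0.1996 -0.0913  1.2776 -0.0001  0.3212] [ 0.4964 -0.0693  0.2208] [ 0.6283  0.0275 -1.3812] 0.033408236874746144
side frame 570 tool mean [0.0022 0.0028 0.0862] min [-0.006  -0.0425  0.06  ] max [0.0076 0.0416 0.1099]
side handletop 369 tool mean [ 0.0041  0.0021 -0.0466] min [-0.0119 -0.0494 -0.06  ] max [ 0.012   0.0498 -0.03  ]
wrist frame 2836 tool mean [ 0.0045 -0.0001  0.0881] min [ 0.0027 -0.0403  0.06  ] max [0.0072 0.04   0.1099]
wrist handletop 10953 tool mean [ 0.003  -0.0005 -0.0485] min [-0.012 -0.05  -0.06 ] max [ 0.012  0.05  -0.03 ]
```

View pics/w2.png

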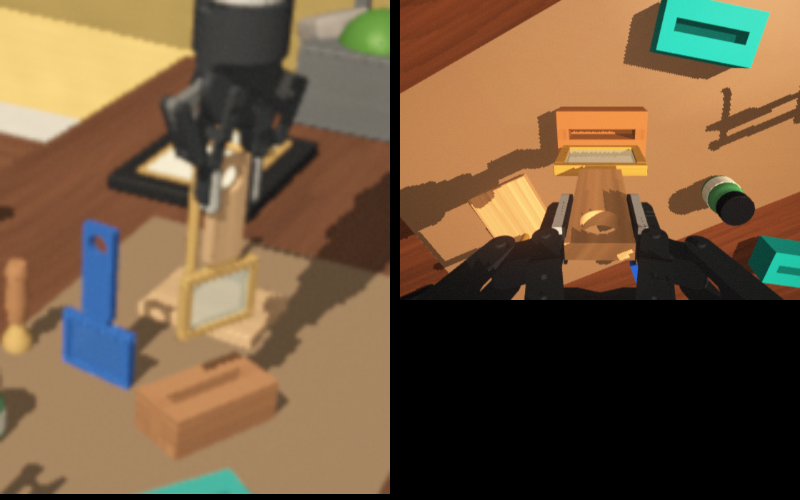

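Held upright and clear of the slot; the slot is empty. Next is the pre-peg pose in front of the tip.

{"name": "step_arm", "arguments": {
  "moves": [
    [[-1.2,-3.6,0],[0,0,0],0.2],
    [[-2.4,-7.2,0],[0,0,0],0.2],
    [[-3.6,-10.8,0],[0,0,0],0.2],
    [[-4.8,-14.4,0],[0,0,0],0.2],
    [[-6,-18,0],[0,0,0],0.2]
  ]
}}

```text
clock: 5.6
eef_pos: [0.4689, -0.2584, 0.2187]
eef_rot: [0.228, 0.974, 0.0, -0.0]
force: [1.1, 0.1, -1.3]
finger_gap: 0.0334
finger_force: 40.6
```

{"name": "step_arm", "arguments": {
  "moves": [
    [[0,0,0],[0,0,-0.1],0.2],
    [[0,0,0],[0,0,-0.2],0.2],
    [[0,0,0],[0,0,-0.3],0.2],
    [[0,0,0],[0,0,-0.4],0.2],
    [[0,0,0],[0,0,-0.46],0.2]
  ]
}}

```text
clock: 6.1
eef_pos: [0.4692, -0.257, 0.2186]
eef_rot: [-0.002, 1.0, 0.0, -0.001]
force: [-0.4, 0.2, -2.1]
finger_gap: 0.0332
finger_force: 40.9
```

{"name": "step_arm", "arguments": {
  "moves": [
    [[0,0,0],[0,0,0],0.2],
    [[0,0,0],[0,0,0],0.2],
    [[0,0,0],[0,0,0],0.2]
  ]
}}

```text
clock: 6.4
eef_pos: [0.4695, -0.257, 0.2191]
eef_rot: [0.001, 1.0, 0.0, -0.0]
force: [-0.2, -0.6, -1.6]
finger_gap: 0.0335
finger_force: 40.9
```

Run:
```python
from bench import state, snapshot
import cv2,pickle,numpy as np
from h import *
s=state(); w=snapshot('wrist'); S=snapshot('side');T=snapshot('top'); pickle.dump((s,w,S,T),open('w3.pkl','wb'))
np.set_printoptions(precision=4,suppress=True)
print(s['joints'],s['eef_pos'],s['eef_rot'],s['force'],s['finger_gap'])
o=np.zeros((600,800,3),np.uint8);o[:420,:560]=w['color'];a=S['color'][110:270,270:390];o[:320,560:800]=cv2.resize(a,None,fx=2,fy=2)
a=T['color'][180:260,360:440];o[360:600,560:800]=cv2.resize(a,None,fx=3,fy=3)
cv2.imwrite('pics/w3.png',o)
```

```text
[-0.5009  0.2603 -0.0147  1.2962 -0.0001 -0.4996] [ 0.4695 -0.257   0.2191] [ 0.0006  1.      0.0001 -0.0002] [-0.2259 -0.5829 -1.5636] 0.03348834042321891
```

View pics/w3.png

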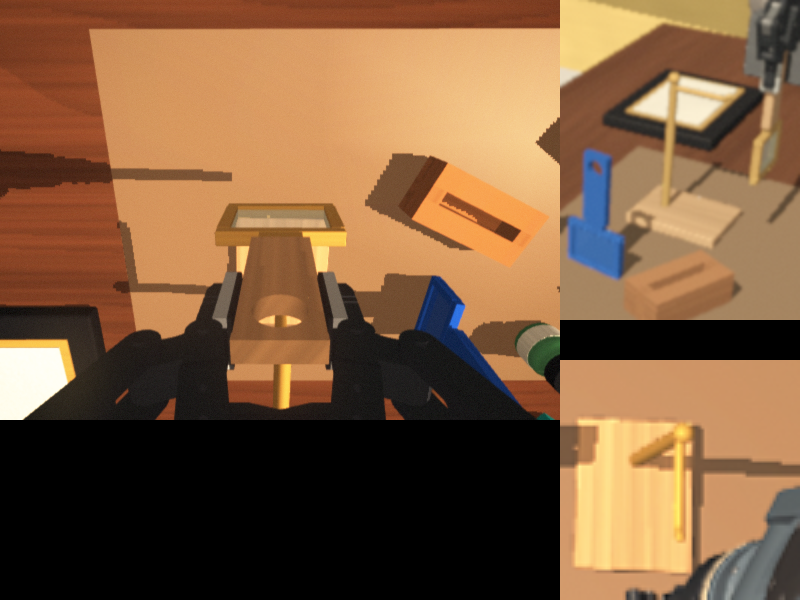

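The wrist view shows the eye at about (280,312), with the brass peg tip visible through it at (281,320) and the peg beyond the handle's top at (282,395). I measure both in the tool frame.

Run:
```python
import pickle,cv2,numpy as np
from h import *
np.set_printoptions(precision=4,suppress=True)
s,w,S,T=pickle.load(open('w3.pkl','rb')); t,P=wcloud(s,w)
# handle face
m=(abs(t[...,0]-.005)<.004)&(abs(t[...,1])<.025)&(t[...,2]>-.06)&(t[...,2]<.03); m[360:]=0
q=t[m];print('handle face',m.sum(),'x',np.median(q[:,0]),'z top',q[:,2].min(),'x vs z slope',np.polyfit(q[:,2],q[:,0],1),'y rng',np.percentile(q[:,1],[1,99]))
# eye hole: points in the handle window not on handle, by ray casting hole boundary onto face plane
hole=(~m).astype(np.uint8); hole[:285]=0;hole[340:]=0;hole[:,:245]=0;hole[:,315:]=0
n,l,st,c=cv2.connectedComponentsWithStats(hole); 
x0=np.median(q[:,0]);f=210/np.tan(np.radians(w['fovy'])/2);M=w['tool_from_camera']
for i in range(1,n):
    if st[i,4]>100:
        ct=cv2.findContours((l==i).astype(np.uint8),0,1)[0][0][:,0,:]
        r=np.stack([(ct[:,0]-w['cx'])/f,(ct[:,1]-w['cy'])/f,np.ones(len(ct))],1)@M[:3,:3].T
        p=M[:3,3]+r*((x0-M[0,3])/r[:,0])[:,None]
        print('hole',st[i],c[i],'y',p[:,1].min(),p[:,1].max(),'z',p[:,2].min(),p[:,2].max())
# peg world pts in three views
for nm,Q in(('wrist',P),('top',cloud(T)[0]),('side',cloud(S)[0])):
    p=Q.reshape(-1,3);k=p[(p[:,0]>.505)&(p[:,0]<.64)&(abs(p[:,1]+.257)<.02)&(p[:,2]>.17)&(p[:,2]<.215)]
    for a in np.arange(.51,.62,.01):
        j=k[(k[:,0]>=a)&(k[:,0]<a+.01)]
        if len(j)>3: print(nm,round(a,2),len(j),j.mean(0),'y',j[:,1].min(),j[:,1].max(),'z',j[:,2].min(),j[:,2].max())
```

```text
handle face 8359 x 0.006248273790750047 z top -0.04871977763934136 x vs z slope [0.0217 0.0062] y rng [-0.0186  0.0184]
hole [254 304  52  23 828] [279.6691 315.8309] y -0.009732220062476782 0.009366354486072863 z -0.036543751304648875 -0.02244217052400907
wrist 0.53 120 [ 0.5365 -0.2547  0.195 ] y -0.2582193113978737 -0.2511173265014413 z 0.1923968098939231 0.1968714018898567
wrist 0.54 185 [ 0.5451 -0.2551  0.1947] y -0.25885554187978393 -0.25099449028979803 z 0.1913935391959373 0.19667335615094478
wrist 0.55 162 [ 0.5549 -0.2553  0.1949] y -0.25888705098357956 -0.2515402269872549 z 0.19198319478435882 0.19723711308016081
wrist 0.56 110 [ 0.5633 -0.2558  0.1947] y -0.25956101653410757 -0.2515042079260266 z 0.19169966220742674 0.19637736423544436
top 0.52 15 [ 0.5255 -0.2543  0.1967] y -0.25767606844808993 -0.25107859143695077 z 0.1944125225912341 0.2006122126341488
top 0.53 18 [ 0.5351 -0.2551  0.1926] y -0.2590762154100917 -0.25177051726662325 z 0.18895495062812528 0.1969320623010224
top 0.54 18 [ 0.5451 -0.2553  0.1923] y -0.2593519942214875 -0.25167344285505744 z 0.1895333396875
[... 1166 characters left out ...]
 y -0.25712467483419105 -0.24857650802139578 z 0.18924548115587728 0.1967190311460131
side 0.56 10 [ 0.5652 -0.2538  0.1937] y -0.2568804577033921 -0.250164784081045 z 0.18949991142013128 0.19608184628807748
side 0.57 12 [ 0.5748 -0.2537  0.1934] y -0.2553159427093605 -0.2519758672282802 z 0.18895815548348535 0.19700248754349042
side 0.58 12 [ 0.5851 -0.2538  0.1939] y -0.2574440374743677 -0.25127951690613026 z 0.18971117583480565 0.19681686237258422
side 0.59 41 [ 0.5972 -0.2539  0.1937] y -0.25891957112523695 -0.24739492626148937 z 0.17053551986130838 0.2119359056357718
side 0.6 41 [ 0.6039 -0.2524  0.1912] y -0.257653266681763 -0.24830779039212272 z 0.17069386203839754 0.21278970950307624
```

{"name": "step_arm", "arguments": {
  "moves": [
    [[0,0.2,1],[0,0,0],0.2],
    [[0,0.2,2],[0,0,0],0.2],
    [[0,0.2,3],[0,0,0],0.2],
    [[0,0.2,4],[0,0,0],0.2],
    [[0,0.2,5],[0,0,0],0.2]
  ]
}}

```text
clock: 7.05
eef_pos: [0.4694, -0.255, 0.1682]
eef_rot: [-0.0, 1.0, 0.0, -0.0]
force: [0.1, 0.7, -1.4]
finger_gap: 0.0333
finger_force: 40.9
```

{"name": "step_arm", "arguments": {
  "moves": [
    [[-0.6,0,0],[0,0,0],0.2],
    [[-1.2,0,0],[0,0,0],0.2],
    [[-1.8,0,0],[0,0,0],0.2],
    [[-2.5,0,0],[0,0,0],0.2],
    [[-2.5,0,0],[0,0,0],0.2]
  ]
}}

```text
clock: 7.55
eef_pos: [0.4959, -0.2552, 0.1695]
eef_rot: [-0.0, 1.0, -0.0, 0.0]
force: [1.0, -0.1, -1.8]
finger_gap: 0.0335
finger_force: 41.0
```

{"name": "step_arm", "arguments": {
  "moves": [
    [[0,0,0],[0,0,0],0.2],
    [[0,0,0],[0,0,0],0.2],
    [[0,0,0],[0,0,0],0.2]
  ]
}}

```text
clock: 7.85
eef_pos: [0.4943, -0.2551, 0.1694]
eef_rot: [-0.0, 1.0, -0.0, -0.0]
force: [-0.6, 0.3, -2.2]
finger_gap: 0.0335
finger_force: 41.0
```

Run:
```python
from bench import state, snapshot
import cv2,pickle,numpy as np
from h import *
s=state(); w=snapshot('wrist'); S=snapshot('side');T=snapshot('top'); pickle.dump((s,w,S,T),open('w4.pkl','wb'))
np.set_printoptions(precision=4,suppress=True)
print(s['eef_pos'],s['eef_rot'],s['force'])
o=np.zeros((600,800,3),np.uint8);o[:360,:400]=cv2.resize(w['color'][240:420,180:380],None,fx=2,fy=2);a=S['color'][130:280,300:400];o[:600,400:800]=cv2.resize(a,None,fx=4,fy=4,interpolation=cv2.INTER_CUBIC)
a=T['color'][190:270,370:450];o[360:600,:240]=cv2.resize(a,None,fx=3,fy=3)
cv2.imwrite('pics/w4.png',o)
t,P=wcloud(s,w);p=P.reshape(-1,3);k=p[(p[:,0]>.505)&(p[:,0]<.64)&(abs(p[:,1]+.257)<.02)&(p[:,2]>.17)&(p[:,2]<.215)]
for a in np.arange(.51,.62,.01):
    j=k[(k[:,0]>=a)&(k[:,0]<a+.01)]
    if len(j)>3: print('wrist',round(a,2),len(j),j.mean(0),'z',j[:,2].min(),j[:,2].max())
```

```text
[ 0.4943 -0.2551  0.1694] [-0.      1.     -0.     -0.0001] [-0.5684  0.274  -2.2343]
wrist 0.51 17 [ 0.5197 -0.2544  0.1974] z 0.19588250532485307 0.19909303099265543
wrist 0.52 338 [ 0.5228 -0.2544  0.1987] z 0.1944328568726259 0.20149490333087056
wrist 0.53 206 [ 0.5346 -0.2549  0.1948] z 0.19099932460369964 0.19689954592007267
```

View pics/w4.png

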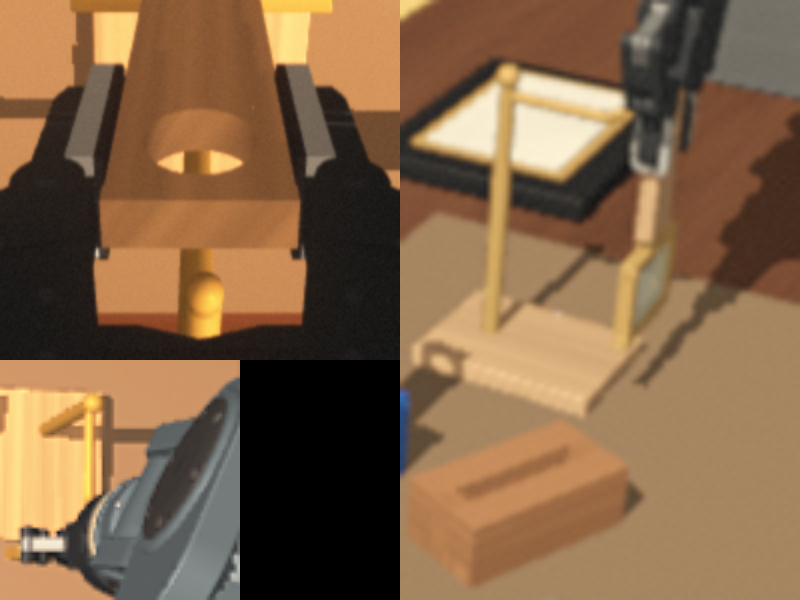

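The tip ball is at crop (205,293), beyond the handle's top and laterally centred on the eye to within 1 mm. Eye edges span about z .183–.205, and the peg with its tip about .187–.200, so I thread it.

{"name": "step_arm", "arguments": {
  "moves": [
    [[-0.5,0.05,0],[0,0,0],0.2],
    [[-1,0.05,0],[0,0,0],0.2],
    [[-1.5,0.05,0],[0,0,0],0.2],
    [[-2,0.05,0],[0,0,0],0.2],
    [[-2.5,0.05,0],[0,0,0],0.2]
  ]
}}

```text
clock: 8.5
eef_pos: [0.5201, -0.2546, 0.1692]
eef_rot: [-0.0, 1.0, -0.0, -0.0]
force: [-0.1, -0.5, -0.9]
finger_gap: 0.0335
finger_force: 41.0
```

{"name": "step_arm", "arguments": {
  "moves": [
    [[-0.4,0,0],[0,0,0],0.2],
    [[-0.8,0,0],[0,0,0],0.2],
    [[-1.2,0,0],[0,0,0],0.2],
    [[-1.6,0,0],[0,0,0],0.2],
    [[-2,0,0],[0,0,0],0.2]
  ]
}}

```text
clock: 9.0
eef_pos: [0.5399, -0.2546, 0.1694]
eef_rot: [-0.0, 1.0, -0.0, -0.0]
force: [0.3, -0.2, -1.6]
finger_gap: 0.0335
finger_force: 41.0
```

{"name": "step_arm", "arguments": {
  "moves": [
    [[-0.6,0,0],[0,0,0],0.2],
    [[-1.2,-0.05,0],[0,0,0],0.2],
    [[-1.8,-0.1,0],[0,0,0],0.2],
    [[-2.6,-0.1,0],[0,0,0],0.2],
    [[-2.6,-0.1,0],[0,0,0],0.2]
  ]
}}

```text
clock: 9.5
eef_pos: [0.5667, -0.2556, 0.1691]
eef_rot: [-0.0, 1.0, -0.0, 0.0]
force: [0.5, -0.6, -2.6]
finger_gap: 0.0334
finger_force: 41.0
```

{"name": "step_arm", "arguments": {
  "moves": [
    [[0,0,0.15],[0,0,0],0.2],
    [[0,0,0.3],[0,0,0],0.2],
    [[0,0,0.45],[0,0,0],0.2],
    [[0,0,0.6],[0,0,0],0.2],
    [[0,0,0.7],[0,0,0],0.2]
  ]
}}

```text
clock: 10.0
eef_pos: [0.5654, -0.2556, 0.1622]
eef_rot: [-0.0, 1.0, -0.0, -0.0]
force: [0.2, -0.3, -2.1]
finger_gap: 0.0335
finger_force: 41.0
```

{"name": "step_arm", "arguments": {
  "moves": [
    [[0,0,0.05],[0,0,0],0.2],
    [[0,0,0.1],[0,0,0],0.2],
    [[0,0,0.1],[0,0,0],0.2],
    [[0,0,0.1],[0,0,0],0.2]
  ]
}}

```text
clock: 10.4
eef_pos: [0.5656, -0.2556, 0.1614]
eef_rot: [-0.0, 1.0, -0.0, 0.0]
force: [0.3, -0.7, -1.2]
finger_gap: 0.0333
finger_force: 41.0
```

Run:
```python
from bench import state, snapshot
import cv2,pickle,numpy as np
s=state(); w=snapshot('wrist'); S=snapshot('side')
print(s['eef_pos'],s['force'],s['moment'])
o=np.zeros((600,800,3),np.uint8);o[:360,:400]=cv2.resize(w['color'][240:420,180:380],None,fx=2,fy=2);a=S['color'][130:280,280:380];o[:600,400:800]=cv2.resize(a,None,fx=4,fy=4,interpolation=cv2.INTER_CUBIC)
cv2.imwrite('pics/w5.png',o)
```

```text
[ 0.56558478 -0.25562665  0.16137816] [ 0.32431164 -0.65248939 -1.21420617] [-0.02088432  0.00186092  0.02923417]
```

View pics/w5.png

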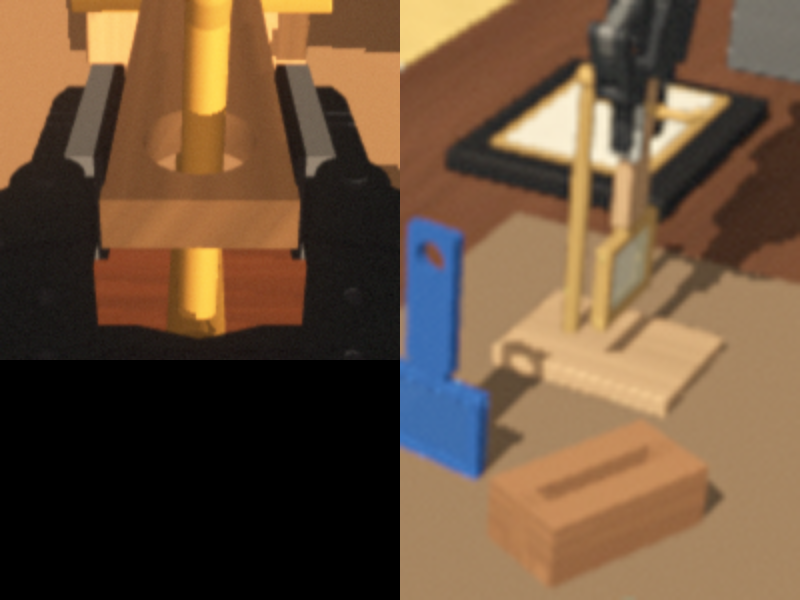

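The peg runs through the eye (crop 205,150) with the tip in front of the handle. Next I lower to contact.

{"name": "step_arm", "arguments": {
  "moves": [
    [[0,0,0.05],[0,0,0],0.2],
    [[0,0,0.1],[0,0,0],0.2],
    [[0,0,0.1],[0,0,0],0.2]
  ]
}}

```text
clock: 10.8
eef_pos: [0.5655, -0.2556, 0.1603]
eef_rot: [-0.0, 1.0, -0.0, -0.0]
force: [-0.5, -0.4, -1.6]
finger_gap: 0.0334
finger_force: 41.0
```

{"name": "step_arm", "arguments": {
  "moves": [
    [[0,0,0.05],[0,0,0],0.2],
    [[0,0,0.1],[0,0,0],0.2],
    [[0,0,0.1],[0,0,0],0.2]
  ]
}}

```text
clock: 11.1
eef_pos: [0.5655, -0.2556, 0.1592]
eef_rot: [-0.0, 1.0, -0.0, -0.0]
force: [0.8, -0.7, -1.8]
finger_gap: 0.0334
finger_force: 41.0
```

{"name": "step_arm", "arguments": {
  "moves": [
    [[0,0,0.05],[0,0,0],0.2],
    [[0,0,0.05],[0,0,0],0.2],
    [[0,0,0.05],[0,0,0],0.2]
  ]
}}

```text
clock: 11.4
eef_pos: [0.5655, -0.2556, 0.1588]
eef_rot: [-0.0, 1.0, -0.0, -0.0]
force: [-0.3, 0.6, -2.6]
finger_gap: 0.033
finger_force: 41.0
```

{"name": "step_arm", "arguments": {
  "moves": [
    [[0,0,0.05],[0,0,0],0.2],
    [[0,0,0.05],[0,0,0],0.2],
    [[0,0,0.05],[0,0,0],0.2]
  ]
}}

```text
clock: 11.7
eef_pos: [0.5656, -0.2556, 0.1587]
eef_rot: [-0.0, 1.0, -0.0, 0.0]
force: [-1.3, 0.1, 2.1]
finger_gap: 0.0333
finger_force: 41.4
```

Contact: the force changes sign and descent stops. Now open gently.

{"name": "step_arm", "arguments": {
  "moves": [
    [[0,0,0],[0,0,0],0.42],
    [[0,0,0],[0,0,0],0.45],
    [[0,0,0],[0,0,0],0.5],
    [[0,0,0],[0,0,0],0.55],
    [[0,0,0],[0,0,0],0.6]
  ],
  "newtons": 20
}}

```text
clock: 12.2
eef_pos: [0.5656, -0.2556, 0.1583]
eef_rot: [-0.0, 1.0, -0.0, -0.0]
force: [-0.7, 0.3, 0.1]
finger_gap: 0.0516
finger_force: 0.0
```

{"name": "step_arm", "arguments": {
  "moves": [
    [[0,0,0],[0,0,0],0.7],
    [[0,0,0],[0,0,0],0.8],
    [[0,0,0],[0,0,0],0.9],
    [[0,0,0],[0,0,0],1],
    [[0,0,0],[0,0,0],1]
  ]
}}

```text
clock: 12.7
eef_pos: [0.5656, -0.2556, 0.1584]
eef_rot: [-0.0, 1.0, -0.0, -0.0]
force: [0.1, -0.4, 0.2]
finger_gap: 0.0854
finger_force: 0.0
```

{"name": "step_arm", "arguments": {
  "moves": [
    [[0,0,0],[0,0,0],1],
    [[0,0,0],[0,0,0],1],
    [[0,0,0],[0,0,0],1],
    [[0,0,0],[0,0,0],1],
    [[0,0,0],[0,0,0],1]
  ]
}}

```text
clock: 13.2
eef_pos: [0.5656, -0.2556, 0.1584]
eef_rot: [-0.0, 1.0, -0.0, 0.0]
force: [0.3, 0.8, -0.5]
finger_gap: 0.0856
finger_force: 0.0
```

Run:
```python
from bench import state, snapshot
import cv2,numpy as np
s=state(); w=snapshot('wrist'); S=snapshot('side')
print(s['clock'],s['eef_pos'],s['force'],s['finger_gap'])
o=np.zeros((600,800,3),np.uint8);o[:360,:400]=cv2.resize(w['color'][240:420,180:380],None,fx=2,fy=2);a=S['color'][130:280,280:380];o[:600,400:800]=cv2.resize(a,None,fx=4,fy=4,interpolation=cv2.INTER_CUBIC)
cv2.imwrite('pics/w6.png',o)
```

```text
13.2 [ 0.56557536 -0.25561396  0.15836399] [ 0.27755386  0.77047866 -0.46029954] 0.08555236937602946
```

View pics/w6.png

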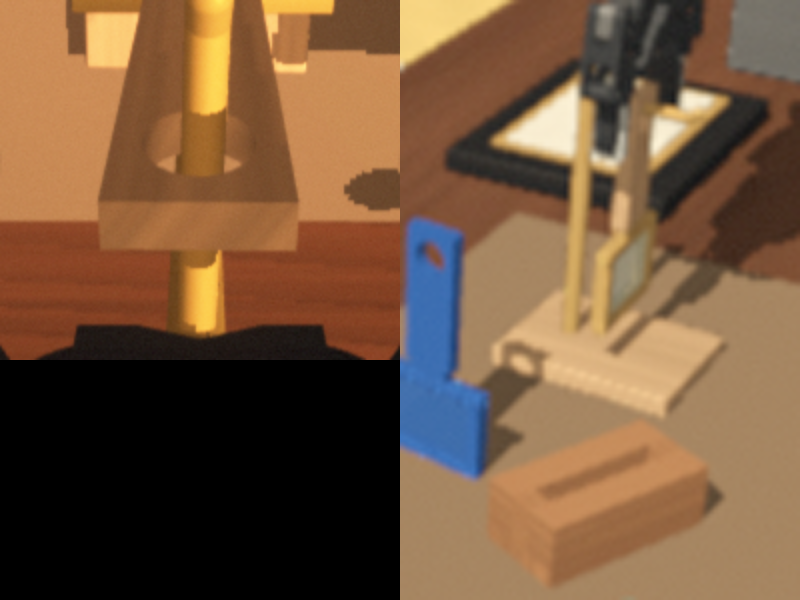

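The magnifier hangs on the peg, with the open fingers clear on both sides. I withdraw straight up, then back.

{"name": "step_arm", "arguments": {
  "moves": [
    [[0,0,-1],[0,0,0],1],
    [[0,0,-2],[0,0,0],1],
    [[0,0,-3.5],[0,0,0],1],
    [[0,0,-5],[0,0,0],1],
    [[0,0,-7],[0,0,0],1]
  ]
}}

```text
clock: 13.8
eef_pos: [0.5655, -0.2555, 0.2296]
eef_rot: [-0.0, 1.0, -0.0, 0.0]
force: [1.3, 0.2, 0.8]
finger_gap: 0.0854
finger_force: 0.0
```

{"name": "step_arm", "arguments": {
  "moves": [
    [[0,0,-2],[0,0,0],1],
    [[0,0,-4],[0,0,0],1],
    [[0,0,-6],[0,0,0],1],
    [[0,0,-8],[0,0,0],1],
    [[0,0,-8],[0,0,0],1]
  ]
}}

```text
clock: 14.3
eef_pos: [0.5664, -0.256, 0.3122]
eef_rot: [-0.0, 1.0, -0.001, 0.002]
force: [-0.7, -0.0, 0.3]
finger_gap: 0.0856
finger_force: 0.0
```

{"name": "step_arm", "arguments": {
  "moves": [
    [[3,0,0],[0,0,0],1],
    [[6,0,0],[0,0,0],1],
    [[9,0,0],[0,0,0],1],
    [[12,0,0],[0,0,0],1],
    [[12,0,0],[0,0,0],1]
  ]
}}

```text
clock: 14.8
eef_pos: [0.4426, -0.2553, 0.3092]
eef_rot: [0.001, 1.0, -0.0, -0.0]
force: [0.1, 0.3, 0.3]
finger_gap: 0.0854
finger_force: 0.0
```

{"name": "step_arm", "arguments": {
  "moves": [
    [[0,0,0],[0,0,0],1],
    [[0,0,0],[0,0,0],1],
    [[0,0,0],[0,0,0],1],
    [[0,0,0],[0,0,0],1],
    [[0,0,0],[0,0,0],1]
  ]
}}

```text
clock: 15.3
eef_pos: [0.446, -0.2555, 0.308]
eef_rot: [-0.0, 1.0, 0.0, -0.0]
force: [-1.1, -0.0, -0.2]
finger_gap: 0.0853
finger_force: 0.0
```

Run:
```python
from bench import state, snapshot
import cv2,numpy as np
from h import *
np.set_printoptions(precision=4,suppress=True)
def meas(S):
    p=cloud(S)[0].reshape(-1,3);m=(abs(p[:,0]-.567)<.025)&(abs(p[:,1]+.256)<.05)&(p[:,2]>.03)&(p[:,2]<.16)
    return m.sum(),p[m].mean(0),p[m].min(0),p[m].max(0)
S=snapshot('side');print(meas(S))
for i in range(9): S2=snapshot('side')
print(meas(S2),'diff',np.abs(S2['color'][120:260,290:390].astype(int)-S['color'][120:260,290:390]).max())
s=state();print(s['clock'],s['eef_pos'])
cv2.imwrite('pics/w7.png',S2['color'])
```

```text
(np.int64(456), array([ 0.5635, -0.2484,  0.0945]), array([ 0.5592, -0.2966,  0.0435]), array([ 0.5718, -0.2111,  0.1599]))
(np.int64(455), array([ 0.5635, -0.2484,  0.0946]), array([ 0.5594, -0.297 ,  0.0431]), array([ 0.5728, -0.2124,  0.1595])) diff 10
15.8 [ 0.4455 -0.2556  0.3084]
```

View pics/w7.png

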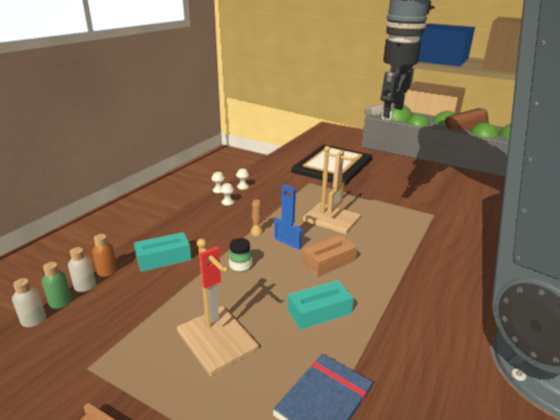

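The magnifier hangs still on the empty stand's peg (337,180). Its bottom is at about 43 mm, its lateral position did not change over 0.5 s, and the bystanders are where they were.

```bash
python3 -c "
from bench import job_done
print(job_done())"
```

```text
the job is handed in; nothing more can be done
None
```

The magnifier hangs freely and still by its eye on the empty stand's brass peg, past the upturned tip; the other items were not touched, and I handed the job in at about 16 s of the 48 s allowed.

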